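# Slacken the left-hand winged nut of the grinding station

### The arm

A 6-joint arm with a two-finger parallel gripper is mounted at the origin on the work surface. World frame = base frame: x ahead of the robot, y to its left, z up, the work surface at z = 0. Lengths are in m, angles in rad, forces in N, time in s.
With the tool pointing down it reaches from about 0.275 to 0.725 m from the base axis. Payload 15.9 kg.
Tool frame: the origin (TCP) lies at the very end of the fingers, on their centre line; the grasp point (between the pads) lies 19 mm behind it (pinch_z is the distance from the TCP to the grasp point, in m); z points along the fingers, x is the direction in which the jaws open and shut, and the axes are right-handed (so a half turn about z gives the same grasp; the last joint's range is limited). The gripper opens to 85 mm and grips with 20 to 120 N. Pads are 22 mm wide; open, the fingers measure 114 mm over their backs; the gripper's body (76 mm by 85 mm) begins 54 mm behind the grasp point. The pads swing forward as they close: fully open they stand 13 mm farther back than shut.
Start: joints at [1.145, 0.213, -0.034, 1.323, 0, 1.571], TCP at [0.207, 0.455, 0.231] pointing down, gripper open.
Joint ranges: [-2.98, 2.98], [-0.74, 1.72], [-1.14, 1.35], [-2.1, 2.04], [-1.57, 1.44], [-3.14, 3.14]. Speed limits (rad/s): [1.89, 1.89, 2.39, 2.57, 3.14, 3.14].

### API

Orientations are given as a rotation vector (axis times angle).
In Python, from workcell import * gives the robot as it stands. The module is installed in compiled form; this text tells all that it offers. Calls block until the motion is done:
- move_pose(position, orientation): joint-space move of the TCP to a pose.
- move_linear(position, attitude=None, vel=0.15): straight line of the TCP; attitude=None keeps the orientation; vel is the mean speed in m/s.
- goto_joints(angles): joint-space move.
- gripper_to(opening, grasp_force=None): finger opening in m; grasp_force is the grip in N (None keeps the last); returns when the fingers have stopped.
- dwell(seconds).
- ik(position, orientation): joint angles nearest the present ones, or None.
- get_obs(): the state.
- camera(name): name is "scene" or "side" or "wrist"; returns a dict with "img" (400x640x3 uint8, red, green, blue), "mtx" (3x3 intrinsics, pixels), "rvec" (rotation vector, rad) and "tvec" (3), from world to camera coordinates, as OpenCV has them. Camera axes: x right, y down, z forward; pixel columns grow to the right and rows downward; lengths in m; the calibration is good to about 2 mm. A picture is of the moment at which its call begins. There is no depth.
A pose or a line that the arm cannot do raises Unreachable and nothing moves.
- finish_job(): hands the job in, once; it reports no verdict.
The state is a dict: "time_s": time; "joint_pos": joint angles; "qvel": joint speeds; "effort": joint torques, N m; "tcp_pos": TCP position; "tcp_rot": TCP orientation; "ft_force": force on the tool from outside, world axes, zero at the start; "ft_torque": the same for the moment, N m; "gripper_width": finger opening in m.
Only numpy, scipy, OpenCV 4.12 (cv2) and the standard library are available. Lean on these libraries where they do the work, as an engineer would, in place of code of your own. Each camera call takes 0.05 s, during which the arm holds its last target. There are 200 camera calls.

### The job

Two sharpening stations stand on the bench, each with a level stone wheel held down by a winged nut. The large wheel is due to be changed: slacken its nut by about a quarter turn from where it stands and let go - it has a left-hand thread, so take care not to tighten it. Leave the nut on the small wheel as it is.

Things in the scene. Friction and masses are not known exactly. Their poses are not given: they have to be found in the camera images.
- grind_nut_grip (a point): steel winged nut on the LARGE stone wheel (156 mm across, top 96 mm above the bench): flat upright wings 68 mm tip to tip, 10 mm thick. This point: on its vertical axis, mid-wing where it is pinched, 132 mm above the bench, 14 mm below the wing tops, 25 mm above its round collar (34 mm across), 32 mm above the 64 mm clamp washer. x axis level along the wings, z up. Wheel and station are fixed.
- grind_nut (a joint): turn of the large wheel's nut (rad), growing CLOCKWISE seen from above, which loosens it (left-hand thread); 0 to 0.3 at the start. Anticlockwise it only tightens, to a dead stop at -0.35; clockwise it turns up to 3.0. It needs about 0.1 N m, stays where it is left and does not rise.
- hone_nut_grip (a point): the same nut, point and axes on the other blue-grey station, alike but for its SMALL stone wheel (90 mm across); not to be turned. Each station: housing 200 x 170 mm, 70 mm high, with a level steel tool-rest bar (top 110 mm above the bench) 90 mm to the far side of the axis. Nothing near is taller than the wings.
- hone_nut (a joint): turn of the small wheel's nut (rad), growing clockwise seen from above; 0 to 0.3 at the start; it turns as easily.

How it is judged:
By the outcome, as a careful person would: the job done as asked, in the order asked, and still so for the second after the job is handed in, with the robot touching nothing.
It also fails if it takes over 29 s, if anything falls off the work surface, if the arm or the gripper's body presses on something with over 40 N, if the wrist force passes 120 N, or if a joint passes its speed limit or range.

## Working session

There is one attempt and no reset: what is moved stays moved. The work goes in short steps, each a Python script; the robot and the scene stay as the last script left them, time stands still between calls to the robot, and variables do not carry over. Pictures are saved under pics/ and viewed, about 8 in all and at most 12, crops included, and the job is handed in when it is done.

```bash
mkdir -p pics; python3 - <<'E'
from workcell import *
import cv2,numpy as np,pickle
for n in ["scene","side"]:
    c=camera(n); cv2.imwrite(f"pics/{n}0.png",c["img"][:,:,::-1]); pickle.dump(c,open(f"pics/{n}0.pkl","wb"))
    R=cv2.Rodrigues(c["rvec"])[0]; print(n,(-R.T@c["tvec"].ravel()).round(3),R[2].round(2))
o=get_obs(); print(o["time_s"],o["tcp_rot"],o["gripper_width"])
E
```

```text
scene [ 1.17  -0.108  1.047] [-0.56  0.08 -0.83]
side [ 0.006 -0.523  0.988] [ 0.5   0.46 -0.73]
0.1 [ 2.64025357e+00  1.70154537e+00 -1.38184555e-03] 0.08558604524165528
```

View pics/scene0.png

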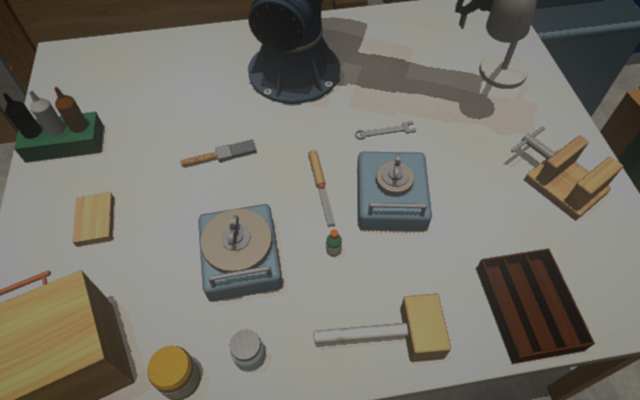

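View pics/side0.png

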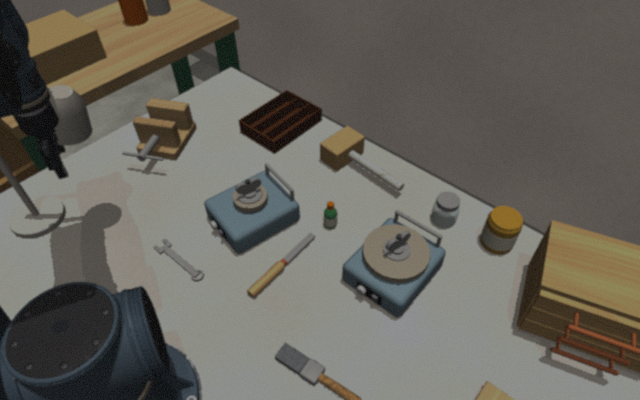

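The large-wheel nut is at about scene (236,232) / side (398,245), and the small one at about scene (396,170) / side (248,188). I'll triangulate both and look from above the large one.

```bash
cat > h.py <<'E'
from workcell import *
import cv2,numpy as np,pickle
from scipy.spatial.transform import Rotation as Ro
def ray(c,uv,z):
    R=cv2.Rodrigues(c["rvec"])[0]; o=-R.T@np.ravel(c["tvec"])
    d=R.T@np.linalg.inv(c["mtx"])@[uv[0],uv[1],1]; return o+d*(z-o[2])/d[2]
def proj(c,P): return cv2.projectPoints(np.float64(P).reshape(-1,1,3),c["rvec"],c["tvec"],c["mtx"],None)[0].reshape(-1,2)
def down(a): # tool z down, tool x at angle a in world xy
    x=np.array([np.cos(a),np.sin(a),0]); z=np.array([0,0,-1.]); return Ro.from_matrix(np.c_[x,np.cross(z,x),z]).as_rotvec()
E
python3 - <<'E'
from h import *
S=pickle.load(open("pics/scene0.pkl","rb"));D=pickle.load(open("pics/side0.pkl","rb"))
print("large",ray(S,(236,240),.096),ray(D,(396.5,252),.096)); print("small",ray(S,(395,177),.096),ray(D,(250,195),.096))
p=(ray(S,(236,240),.096)+ray(D,(396.5,252),.096))/2
o=get_obs(); R=Ro.from_rotvec(o["tcp_rot"]).as_matrix(); print(R.round(2))
W=camera("wrist");Rc=cv2.Rodrigues(W["rvec"])[0]; print("cam in tool",R.T@(-Rc.T@W["tvec"].ravel()-o["tcp_pos"]), "axis",R.T@Rc[2])
for a in np.arange(-180,180,30): 
    q=ik([p[0],p[1],.115],down(np.radians(a))); print(a,None if q is None else np.round(q,2))
E
```

```text
large [ 0.61646828 -0.20796065  0.096     ] [ 0.60449122 -0.21483223  0.096     ]
small [0.51034844 0.17548002 0.096     ] [0.50530451 0.17166987 0.096     ]
[[ 0.41  0.91 -0.  ]
 [ 0.91 -0.41 -0.  ]
 [-0.   -0.   -1.  ]]
cam in tool [-0.0006551  -0.06845495 -0.14391958] axis [-2.36781967e-04  2.74322312e-01  9.61637776e-01]
-180 [-0.33  0.56  0.17  1.19  0.   -1.9 ]
-150 [-0.33  0.56  0.17  1.19 -0.   -2.43]
-120 [-0.33  0.56  0.17  1.19  0.   -2.95]
-90 [-0.33  0.56  0.17  1.19  0.    2.81]
-60 [-0.33  0.56  0.17  1.19  0.    2.28]
-30 [-0.33  0.56  0.17  1.19 -0.    1.76]
0 [-0.33  0.56  0.17  1.19  0.    1.24]
30 [-0.33  0.56  0.17  1.19 -0.    0.71]
60 [-0.33  0.56  0.17  1.19  0.    0.19]
90 [-0.33  0.56  0.17  1.19  0.   -0.33]
120 [-0.33  0.56  0.17  1.19  0.   -0.86]
150 [-0.33  0.56  0.17  1.19  0.   -1.38]
```

```bash
python3 - <<'E'
from h import *
move_pose([.605,-.211,.235],down(np.pi/2))
W=camera("wrist"); pickle.dump(W,open("pics/w1.pkl","wb")); cv2.imwrite("pics/w1.png",W["img"][:,:,::-1])
o=get_obs(); print(o["time_s"],o["tcp_pos"],o["joint_pos"].round(2) if hasattr(o["joint_pos"],'round') else o["joint_pos"]); print(proj(W,[.610,-.211,.146]))
E
```

```text
2.9417 [ 0.60518782 -0.21024407  0.23508724] [-0.33  0.52  0.42  1.47  0.   -0.34]
[[318.06572732 204.43838591]]
```

View pics/w1.png

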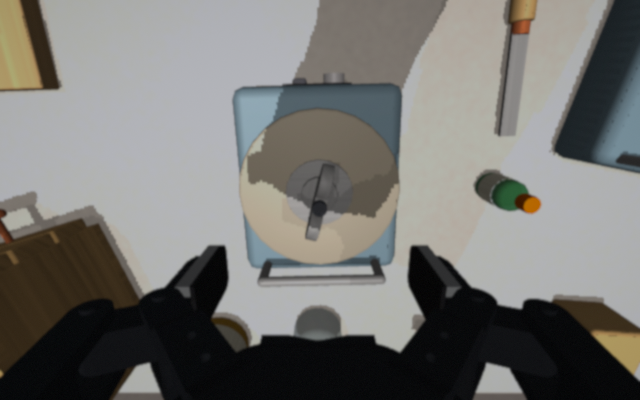

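Large wheel is centred at about (319,187). Its wings run from about (329,166) to (313,239), roughly 12° off the image vertical. I'll magnify it to get the edges.

```bash
python3 - <<'E'
import cv2
i=cv2.imread("pics/w1.png")[150:255,260:380]; i=cv2.convertScaleAbs(i,alpha=1.6,beta=10); cv2.imwrite("pics/w1c.png",cv2.resize(i,None,fx=5,fy=5,interpolation=cv2.INTER_CUBIC))
E
```

```text
(no output)
```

View pics/w1c.png

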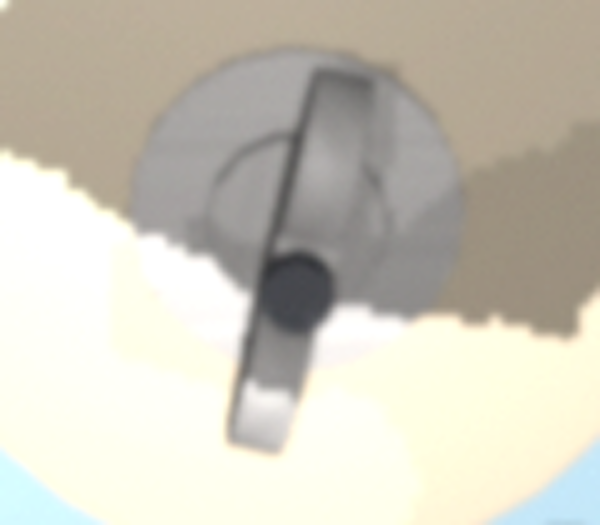

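Crop: wing-top ends are at (329,165) and (312.5,239.4) in the full image, and the washer centre is at (319,191).

```bash
python3 - <<'E'
from h import *
W=pickle.load(open("pics/w1.pkl","rb"))
a=ray(W,(329,165),.146);b=ray(W,(312.5,239.4),.146);d=b-a
print(a,b,np.linalg.norm(d),"ang",np.degrees(np.arctan2(d[1],d[0])),"mid",(a+b)/2,"washer",ray(W,(319.2,190.8),.100), "wheel",ray(W,(319.5,187),.096))
E
```

```text
[ 0.5779855  -0.20256406  0.146     ] [ 0.6404436  -0.21559446  0.146     ] 0.06380287507005439 ang -11.784379746644781 mid [ 0.60921455 -0.20907926  0.146     ] washer [ 0.61096121 -0.20986082  0.1       ] wheel [ 0.60825632 -0.20955853  0.096     ]
```

```bash
python3 - <<'E'
from h import *
a=np.radians(78.2); p=[.610,-.2095]
gripper_to(.05,40)
move_pose(p+[.18],down(a)); move_linear(p+[.115],vel=.1)
o=get_obs(); print(o["time_s"],o["tcp_pos"],o["ft_force"])
gripper_to(0.0,40); o=get_obs(); print(o["time_s"],o["gripper_width"],o["ft_force"],o["ft_torque"])
W=camera("wrist"); cv2.imwrite("pics/w2.png",W["img"][:,:,::-1])
E
```

```text
4.5167 [ 0.61050409 -0.20970091  0.11604421] [-0.27287926  0.96199546  0.72057703]
4.9583 0.008956968233973432 [-0.53912335  5.94795717  5.71914831] [1.18148915 0.21605642 0.1318574 ]
```

View pics/w2.png

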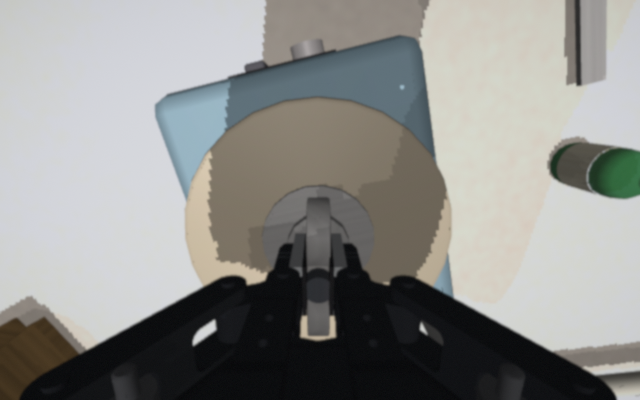

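The pads hold the wings squarely at (318,265), with the gap about one wing thick. Next I'll turn clockwise (q6 increasing).

```bash
python3 - <<'E'
from h import *
q=np.array(get_obs()["joint_pos"]); print(q.round(3))
for k in range(1,4):
    t=q.copy(); t[5]+=k*np.pi/6; goto_joints(t); o=get_obs(); print(o["time_s"],np.round(o["joint_pos"],3)[5],o["gripper_width"],np.round(o["ft_force"],1),np.round(o["ft_torque"],2))
dwell(.2)
x=Ro.from_rotvec(get_obs()["tcp_rot"]).as_matrix()[:,0]; print("jaw ang",np.degrees(np.arctan2(x[1],x[0])))
gripper_to(.05); p=get_obs()["tcp_pos"]; move_linear([p[0],p[1],.235],vel=.12)
W=camera("wrist"); pickle.dump(W,open("pics/w3.pkl","wb")); cv2.imwrite("pics/w3.png",W["img"][:,:,::-1])
o=get_obs(); print(o["time_s"],o["ft_force"])
E
```

```text
[-3.300e-01  5.540e-01  1.690e-01  1.186e+00  1.000e-03 -1.250e-01]
5.575 0.399 0.009202387053032487 [ 1.8  5.9 -1.4] [ 1.07 -0.45 -0.09]
6.1417 0.923 0.009509784997818798 [ 7.9  8.5 -4.4] [ 1.66 -1.41  0.  ]
6.7083 1.446 0.008713697028416364 [15.8  9.2 -7.2] [ 1.7  -2.76 -0.05]
jaw ang -11.678050144033339
8.5667 [ 0.11597124 -0.18485842  0.40892485]
```

View pics/w3.png

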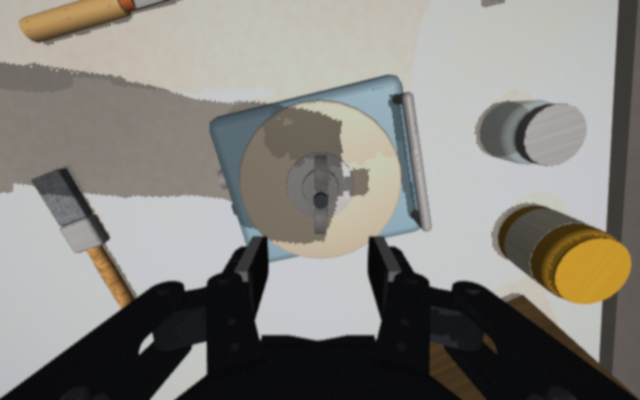

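After release, the wings at (320,155)–(320,235) stay lined up with the turned gripper. That puts them at about -101.7°, from -11.8° before, so roughly 90° clockwise. The gripper is clear.

```bash
python3 - <<'E'
from workcell import *
finish_job()
E
```

```text
the job is handed in; nothing more can be done
```

I slackened the large wheel's nut by about 90° clockwise seen from above, which is the loosening direction for its left-hand thread. Then I let go, lifted the gripper clear and handed the job in at about 8.6 s.

- **Turn:** measured in the wrist camera, the wings went from about -11.8° to about -101.7°. In the picture taken after release they were still lined up with the turned gripper, so the nut had stayed put.
- **Forces:** the readings I printed during the turn stayed below about 20 N, and were close to zero after I lifted clear.
- **Small wheel:** the arm never went near its nut. I did not take a separate picture of it at the end.

No check failed. The only disagreement was in the first estimate of the large wheel's position: the two fixed cameras differed by about 14 mm. I settled it with a close wrist-camera look before gripping.

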